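# Click the job dial to the seal that is next

### The job

The stone seal standing on the yellow square is the next job: brown, green or black. Push the teeth of the job dial's wheel gently with a fingertip, clockwise seen from above, click by click, until the tooth of that seal's colour rests clicked in under the yellow arrow, without going past it, then take the finger away. Do not pinch or grasp anything, and leave the seals, the tin and the tape roll where they stand.

Things in the scene. Friction and masses are not known exactly. Their poses are not given: they have to be found in the camera images.
- job_dial: Job dial: heavy grey round housing fixed on the worktop (place and yaw vary), 104 mm across at the foot (10 mm high), 82 mm above it. Origin: centre of its underside, on the wheel's upright axis; z up, own -x is where the yellow arrow points (roughly to the robot). Above the wheel there is only the hub cap with the arrow, within 43 mm of the axis, up to 72 mm high.
- wheel_top (a point): Centre of the wheel's top face, on its axis, 60 mm high. The wheel is 12 mm thick: a full disc out to 43 mm from the axis, then six radial teeth, 60 degrees apart, 12 mm wide, rounded tips at 70 mm. Between the teeth it is open down to the worktop (to the foot within 52 mm). Three neighbouring teeth are brown, green and black, the others cream.
- arrow_tip (a point): Tip of the fixed yellow arrow on the hub, 42 mm from the axis, 66 mm high: it shows which tooth is set.
- wheel (a joint): Wheel angle, grows clockwise from above. A spring clicks it to rest each 1.047 rad with a tooth at the arrow: 0 and 1.047 cream, 2.094 brown, 3.142 green, 4.189 black; starts at rest at 0. Some 3 N at a tooth moves it; pushed just over half-way (30 deg) it snaps on to the next click, let go earlier it falls back. Pushed on, it goes further; no stops near.
- yellow_place (a point): Centre of the yellow square (46 mm) at one end of the fixed light-wood seal board (66 x 190 x 10 mm, yaw varies), on its top face 10 mm above the worktop. The seal that stands here is the next job. Two dark squares beside it, 62 mm apart, hold the other two seals.
- seal_1: brown stone seal with a domed top, 22 x 22 x 69 mm, standing loose on one of the three squares of the board; which one varies. Origin: centre of its underside, z up.
- seal_5: green stone seal with a domed top, 20 x 20 x 59 mm, standing loose on one of the three squares of the board; which one varies. Origin: centre of its underside, z up.
- seal_3: black stone seal with a domed top, 25 x 25 x 76 mm, standing loose on one of the three squares of the board; which one varies. Origin: centre of its underside, z up.
- tack_tin: Round tin of brads, 64 mm across, 29 mm high, loose on the worktop to the left of the dial. Origin: centre of its underside.
- tape_roll: Roll of tan tape lying flat, 100 mm across, 25 mm high, loose on the worktop beyond the dial. Origin: centre of its underside.

How it is judged:
By the outcome, as a careful person would: the job done as asked, in the order asked, and still so for the second after the job is handed in, with the robot touching nothing.
It also fails if it takes over 58 s, if anything falls off the work surface, if the arm or the gripper's body presses on something with over 40 N, if the wrist force passes 120 N, or if a joint passes its speed limit or range.

### The arm

A 6-joint arm with a two-finger parallel gripper is mounted at the origin on a cart in front of the work surface, level with it; the furniture and walls round the work are solid. World frame = base frame: x ahead of the robot, y to its left, z up, the work surface at z = 0. Lengths are in m, angles in rad, forces in N, time in s.
With the tool pointing down it reaches from about 0.35 to 0.775 m from the base axis. Payload 5.5 kg.
Tool frame: the origin (TCP) lies on the centre line of the jaws, within the pads' length; the fingertips stand 11 mm ahead of it and the grasp point (between the pads) lies 8 mm behind it; z points along the fingers, y is the line along which they close (so a half turn about z gives the same grasp; the last joint's range is limited). The gripper opens to 85 mm and grips with 20 to 120 N. Pads are 22 mm wide; open, the fingers measure 114 mm over their backs; the gripper's body (76 mm by 85 mm) begins 54 mm behind the grasp point. The pads swing forward as they close: fully open they stand 13 mm farther back than shut.
Start: joints at [-1.333, 0.313, 0.046, 1.304, 0, 1.431], TCP at [0.212, -0.534, 0.242] pointing down, gripper open.
Joint ranges: [-2.76, 2.76], [-0.86, 1.69], [-1.03, 1.26], [-2.2, 2.34], [-1.47, 1.5], [-3.14, 3.14]. Speed limits (rad/s): [2.57, 2.57, 3.14, 3.14, 3.14, 3.14].

### API

Orientations are given as a unit quaternion [w, x, y, z].
In Python, from workcell import get_state, eyes, env gives the robot as it stands.
- The arm moves only by the shell command python3 -m inch 'ROWS' [OPENING] [FORCE]. ROWS is JSON, one flat list of numbers, 4 for each row, row after row: the shift along the tool's x, y, z in cm, then the turn about the tool's z in rad. A call has exactly 5 rows; each row shifts and turns the commanded pose from where the row before left it, along the tool's axes as they then stand; what a row does not reach is not made up. A row lasts 1/12 s, in which the tool goes at most 41.7 mm and 7.16 degrees, less where a joint would pass 70% of its speed; a pose out of reach is approached as far as the arm can. A call is refused whole if a number of a shift passes 4.17 or a number of a turn 0.125, either way. A call with a gripper value outside its range is refused whole. OPENING is the opening, from -1 (shut) to 1 (fully open), set as the call begins (- or left out, the last holds). The fingers move at their own pace and stop on an object; FORCE is the grip in N (left out, the last holds). Time passes only in rows, so rows that do not move let the fingers close, or fill a call up. It gives the time, the measured TCP pose, the force, the opening and the grip force at its end, in the units of the state.
- get_state(): the state, without advancing time (a new reading comes with each control period).
- eyes.read_camera(name): name is "scene" or "top" or "wrist"; returns the picture (400x640x3 uint8, red, green, blue); there is no depth.
- eyes.camera_info(name): a dict with "fovy" (degrees; the focal length in pixels is half the picture's height over the tangent of half this angle, whatever the lens; pixels are square), "cx", "cy" (the principal point, pixels), "xyz" and "orientation" of the camera in the world. Camera axes: x right, y down, z forward; pixel columns grow to the right and rows downward; lengths in m; the calibration is good to about 2 mm. The wrist camera is an equidistant fisheye: a pixel r from the principal point sees the ray r / f radians off the axis. A picture is of the moment at which its call begins: read the wrist's pose just before it. camera_info takes no time and is no camera call; for the wrist camera it gives the pose at the moment of the call.
- env.hand_in(): hands the job in; it is judged then, once.
The state is a dict: "clock": time; "joint_pos": joint angles; "qvel": joint speeds; "tau": joint torques, N m; "tcp_pos": TCP position; "orientation": TCP orientation; "wrist_force": force on the tool from outside, world axes, zero at the start; "ft_torque": the same for the moment, N m; "finger_gap": finger opening in m; "grip_force": force on a finger pad.
Only numpy, scipy, OpenCV 4.12 (cv2) and the standard library are available. Lean on these libraries where they do the work, as an engineer would, in place of code of your own. Each camera call takes 0.05 s, during which the arm holds its last target. There are 200 camera calls.

## Working session

There is one attempt and no reset: what is moved stays moved. The work goes in short steps, Python scripts to look and compute and a shell command to move; the robot and the scene stay as the last step left them, time stands still between calls to the robot, and variables do not carry over. Pictures are saved under pics/ and viewed, at most 10 in all, crops included, and the job is handed in when it is done.

```bash
mkdir -p pics
python3 - <<'E'
from workcell import get_state, eyes
import cv2
for n in ("scene","top"):
    im=eyes.read_camera(n); cv2.imwrite(f"pics/{n}0.png",im[:,:,::-1]); print(n,eyes.camera_info(n))
s=get_state(); print(s["clock"],s["tcp_pos"],s["orientation"],s["finger_gap"])
E
```

```text
scene {'fovy': 43.00719845740393, 'cx': 318.8146070283321, 'cy': 194.49028720034994, 'xyz': array([-0.12843947,  0.90517266,  0.81483261]), 'orientation': array([ 0.15580611, -0.30019003,  0.82409778, -0.45439327])}
top {'fovy': 46.9276811005133, 'cx': 322.5848338567084, 'cy': 193.3505080270504, 'xyz': array([0.32308027, 0.00544913, 1.5119549 ]), 'orientation': array([-0.06550937,  0.70807272, -0.69994639,  0.06645748])}
0.1 [ 0.21199463 -0.53403365  0.24149521] [-8.06752549e-04  9.82214687e-01  1.87759570e-01 -5.22721223e-05] 0.0851790884089294
```

View pics/scene0.png

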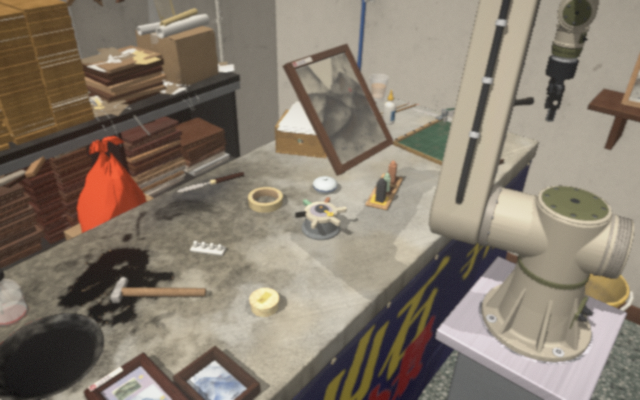

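View pics/top0.png

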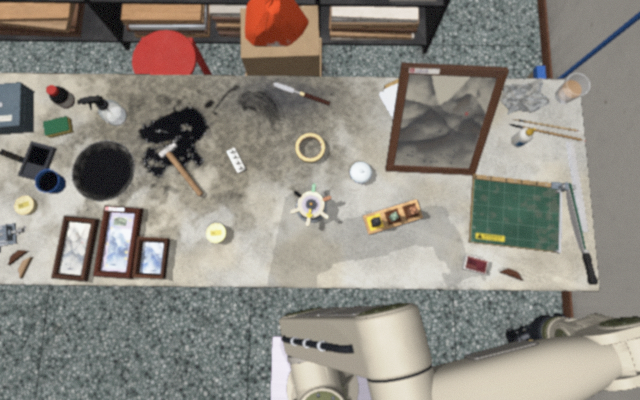

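Run:
```python
import cv2,numpy as np
a=cv2.imread("pics/top0.png")[165:240,280:430]; b=cv2.imread("pics/scene0.png")[155:240,290:415]
a=cv2.resize(a,(750,375),interpolation=cv2.INTER_CUBIC)
cv2.imwrite("pics/topc.png",a)
cv2.imwrite("pics/scenec.png",cv2.resize(b,None,fx=5,fy=5,interpolation=cv2.INTER_CUBIC))
```

```text
(no output)
```

View pics/topc.png

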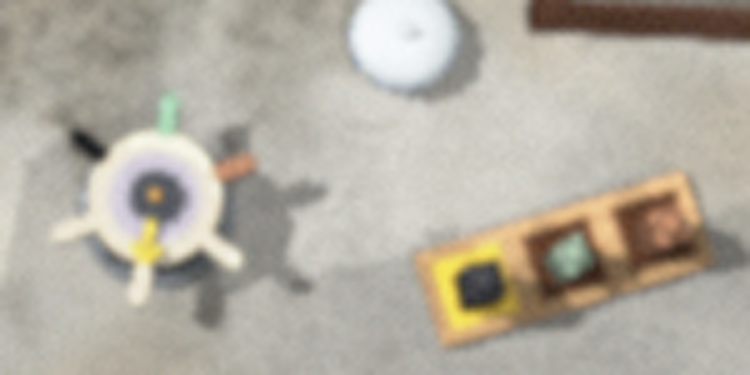

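View pics/scenec.png

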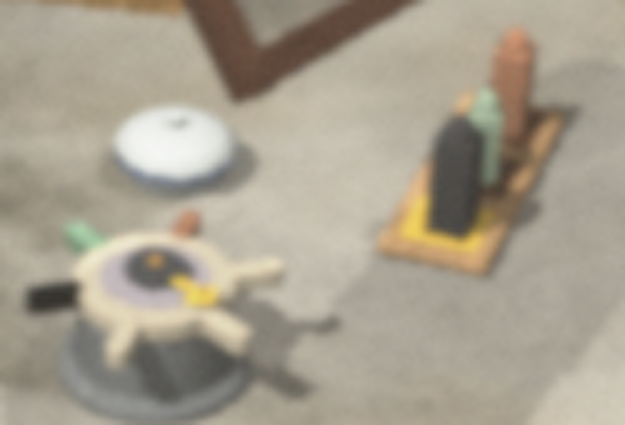

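Top view: the black seal is on the yellow square, at crop (480,285). The wheel stands with a cream tooth at the arrow, with brown, green and black following anticlockwise. So it takes 4 clicks.

```bash
cat > h.py <<'E'
import numpy as np
from workcell import eyes
from scipy.spatial.transform import Rotation as R
def px2w(n,uv,z):
    c=eyes.camera_info(n); f=200/np.tan(np.radians(c["fovy"])/2); q=c["orientation"]
    d=R.from_quat([*q[1:],q[0]]).apply([(uv[0]-c["cx"])/f,(uv[1]-c["cy"])/f,1]); o=c["xyz"]
    return o+d*(z-o[2])/d[2]
E
python3 - <<'E'
from h import *
t=[(137,302),(241,265),(257,162),(168,94),(75,133),(52,238)]
P=np.array([px2w("top",(280+u/5,165+v/5),.057)[:2] for u,v in t]); c=P.mean(0)
print(c); 
for p in P: print(np.linalg.norm(p-c),np.degrees(np.arctan2(*(p-c)[::-1])))
for n,u,v,z in [("top",280+155/5,165+193/5,.074),("scene",290+155/5,155+260/5,.074),("top",280+147/5,165+262/5,.066),("scene",290+212/5,155+294/5,.066)]: print(n,px2w(n,(u,v),z))
E
```

```text
[0.5608213  0.04168988]
0.06740373533180961 171.16004900135997
0.06963249294890067 -127.29197627186272
0.06952816924841759 -69.34894615279356
0.06881166339816769 -6.081414576761161
0.06700242504687358 51.07907671272912
0.07034093546943358 111.90990152038671
top [0.5615975  0.04132764 0.074     ]
scene [0.55726667 0.04655602 0.074     ]
top [0.51864251 0.04587926 0.066     ]
scene [0.5224264  0.04230352 0.066     ]
```

```bash
python3 -m inch '[0,0,0,0.095, 0,0,0,0.095, 0,0,0,0.095, 0,0,0,0.094, 0,0,0,0]' -1 && python3 -m inch '[1.6,-2.4,0,0, 1.6,-2.4,0,0, 1.6,-2.4,0,0, 1.6,-2.4,0,0, 1.6,-2.4,0,0]'
```

```text
clock: 0.52
tcp_pos: [0.212, -0.5342, 0.2418]
orientation: [-0.0, 1.0, -0.002, -0.0]
wrist_force: [0.0, -0.8, -0.5]
finger_gap: 0.0255
grip_force: 0.0
clock: 0.93
tcp_pos: [0.2926, -0.4133, 0.242]
orientation: [-0.0, 1.0, 0.001, -0.0]
wrist_force: [-1.0, 0.8, 0.3]
finger_gap: -0.0
grip_force: 0.0
```

```bash
for i in 1; do python3 -m inch '[1.7,-2.6,0,0, 1.7,-2.6,0,0, 1.7,-2.6,0,0, 1.7,-2.6,0,0, 1.7,-2.6,0,0]' >/dev/null; python3 -m inch '[1.7,-2.6,0,0, 1.7,-2.6,0,0, 1.7,-2.6,0,0, 1.7,-2.6,0,0, 1.7,-2.6,0,0]'; done
python3 -m inch '[1.7,-2.6,2,0, 1.7,-2.6,2,0, 1.7,-2.6,2,0, 1.7,-2.6,2,0, 1,-2,0,0]'
python3 - <<'E'
from h import *
from workcell import get_state
import cv2
print(eyes.camera_info("wrist"),get_state()["tcp_pos"])
im=eyes.read_camera("wrist"); cv2.imwrite("pics/w1.png",im[:,:,::-1])
E
```

```text
clock: 1.77
tcp_pos: [0.463, -0.1533, 0.2422]
orientation: [0.0, 1.0, 0.001, -0.0]
wrist_force: [-0.0, -0.1, -0.1]
finger_gap: -0.0003
grip_force: 0.0
clock: 2.18
tcp_pos: [0.5395, -0.0284, 0.1579]
orientation: [-0.001, 1.0, 0.002, -0.003]
wrist_force: [-1.0, -0.8, -0.7]
finger_gap: -0.0002
grip_force: 0.0
{'fovy': 65.70646984690485, 'cx': 319.07754697408245, 'cy': 199.97096467909898, 'xyz': array([ 0.6099878 , -0.02876398,  0.29007105]), 'orientation': array([ 0.10082897,  0.70097962, -0.69870196, -0.10137385])} [ 0.53949905 -0.02835516  0.15794852]
```

View pics/w1.png

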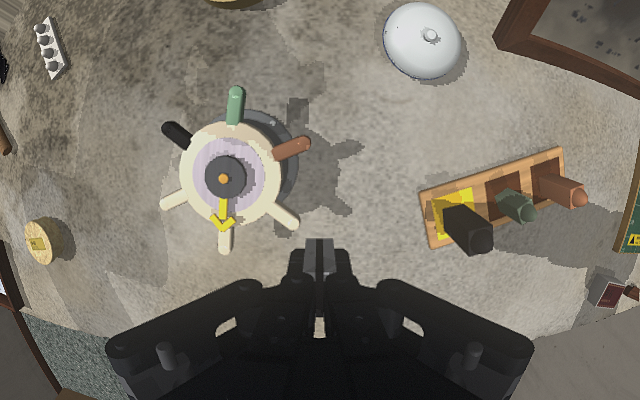

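Wrist view: hub dot at (223,179), tooth tips clear, and the black seal standing on yellow. I'll refine the dial position from this picture.

```bash
cat >> h.py <<'E'
def wr(uv,z,c):
    f=200/np.tan(np.radians(c["fovy"])/2); q=c["orientation"]
    v=np.array([uv[0]-c["cx"],uv[1]-c["cy"]]); r=np.linalg.norm(v); a=r/f
    d=R.from_quat([*q[1:],q[0]]).apply([*(np.sin(a)*v/r),np.cos(a)]); o=np.array(c["xyz"])
    return (o+d*(z-o[2])/d[2])[:2]
E
python3 - <<'E'
from h import *
c=eyes.camera_info("wrist")
P=np.array([wr(p,.057,c) for p in [(224,253),(298,228),(310,142),(236,86),(162,124),(160,206)]]); m=P.mean(0)
print(m, wr((223,179),.074,c))
for p in P: print(np.linalg.norm(p-m),np.degrees(np.arctan2(*(p-m)[::-1])))
E
```

```text
[0.56290875 0.0470677 ] [0.56349762 0.045455  ]
0.06942535204965936 172.2712620589085
0.07135963362092954 -128.1598410507682
0.07079533974845842 -68.85101575381641
0.07052914981669209 -7.613285212708406
0.07135942439126748 51.93943426359558
0.07110437108044958 111.9319801381755
```

```bash
python3 -m inch '[1.35,-1.0,0,0, 0,0,2.5,0, 0,0,2.5,0, 0,0,2,0, 0,0,1,0]' >/dev/null; python3 -m inch '[0,0,1,0, 0,0,1,0, 0,0,1,0, 0,0,0,0, 0,0,0,0]'
python3 - <<'E'
import numpy as np
a=np.radians(-98.1-6*np.arange(41)); w=6.4*np.c_[np.cos(a),-np.sin(a)]; d=np.diff(w,axis=0)
for i in range(0,40,5): print(" ".join(f"{x:.2f},{y:.2f},0,0," for x,y in d[i:i+5]), w[i+5]/100*[1,-1]+[.562,.045])
E
python3 - <<'E'
from workcell import eyes
import cv2
cv2.imwrite("pics/w2.png",eyes.read_camera("wrist")[:,:,::-1])
E
```

```text
clock: 3.07
tcp_pos: [0.5541, -0.021, 0.0522]
orientation: [0.0, 1.0, -0.001, -0.0]
wrist_force: [-0.7, -0.5, 0.2]
finger_gap: 0.0
grip_force: 0.0
-0.66,-0.13,0,0, -0.64,-0.20,0,0, -0.62,-0.26,0,0, -0.59,-0.33,0,0, -0.55,-0.39,0,0, [ 0.5225097  -0.00536384]
-0.50,-0.44,0,0, -0.46,-0.49,0,0, -0.40,-0.54,0,0, -0.34,-0.57,0,0, -0.28,-0.61,0,0, [0.50261848 0.02112878]
-0.22,-0.63,0,0, -0.15,-0.65,0,0, -0.08,-0.67,0,0, -0.01,-0.67,0,0, 0.06,-0.67,0,0, [0.49863849 0.05401768]
0.13,-0.66,0,0, 0.20,-0.64,0,0, 0.26,-0.62,0,0, 0.33,-0.59,0,0, 0.39,-0.55,0,0, [0.51163616 0.0844903 ]
0.44,-0.50,0,0, 0.49,-0.46,0,0, 0.54,-0.40,0,0, 0.57,-0.34,0,0, 0.61,-0.28,0,0, [0.53812878 0.10438152]
0.63,-0.22,0,0, 0.65,-0.15,0,0, 0.67,-0.08,0,0, 0.67,-0.01,0,0, 0.67,0.06,0,0, [0.57101768 0.10836151]
0.66,0.13,0,0, 0.64,0.20,0,0, 0.62,0.26,0,0, 0.59,0.33,0,0, 0.55,0.39,0,0, [0.6014903  0.09536384]
0.50,0.44,0,0, 0.46,0.49,0,0, 0.40,0.54,0,0, 0.34,0.57,0,0, 0.28,0.61,0,0, [0.62138152 0.06887122]
```

View pics/w2.png

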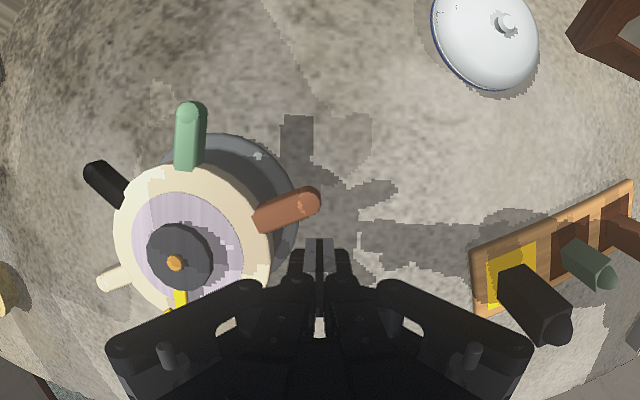

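The closed fingers are in the gap between the brown tooth and the cream tooth, touching nothing. First click next.

```bash
python3 -m inch '[-0.66,-0.25,0,0, -0.64,-0.3,0,0, -0.62,-0.3,0,0, -0.59,-0.33,0,0, -0.6,-0.39,0,0]'; python3 -m inch '[-0.5,-0.44,0,0, -0.46,-0.49,0,0, -0.4,-0.54,0,0, -0.34,-0.57,0,0, -0.28,-0.61,0,0]';python3 -m inch '[0,0,0,0, 0,0,0,0, 0,0,0,0, 0,0,0,0, 0,0,0,0]'
python3 - <<'E'
from workcell import eyes
import cv2
cv2.imwrite("pics/w3.png",eyes.read_camera("wrist")[:,:,::-1])
E
```

```text
clock: 3.53
tcp_pos: [0.5236, -0.0052, 0.0531]
orientation: [0.0, 1.0, -0.001, 0.001]
wrist_force: [2.4, -0.9, -0.7]
finger_gap: 0.0003
grip_force: 1.1
clock: 3.95
tcp_pos: [0.502, 0.0222, 0.0519]
orientation: [-0.0, 1.0, -0.001, -0.001]
wrist_force: [-0.8, 1.0, 1.0]
finger_gap: 0.0004
grip_force: 0.0
clock: 4.37
tcp_pos: [0.5036, 0.0211, 0.0523]
orientation: [0.0, 1.0, -0.001, 0.0]
wrist_force: [-0.2, -0.0, 0.1]
finger_gap: 0.0002
grip_force: 0.0
```

View pics/w3.png

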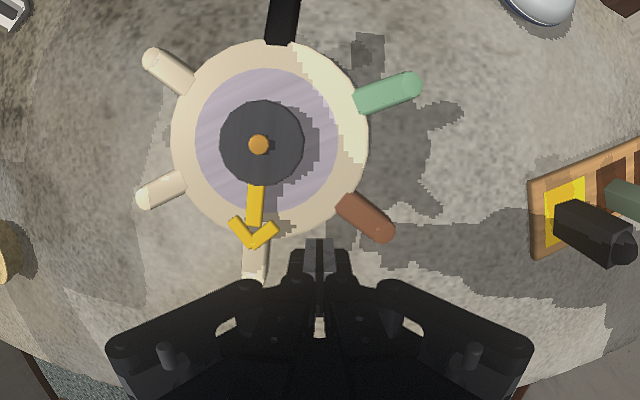

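One click is done: brown has moved to lower right and a cream tooth is at the arrow. Clicks two and three follow.

```bash
python3 -m inch '[-0.25,-0.63,0,0, -0.16,-0.65,0,0, -0.1,-0.67,0,0, -0.03,-0.67,0,0, 0.04,-0.67,0,0]'; python3 -m inch '[0.13,-0.66,0,0, 0.2,-0.64,0,0, 0.26,-0.62,0,0, 0.33,-0.59,0,0, 0.39,-0.55,0,0]';python3 -m inch '[0,0,0,0, 0,0,0,0, 0,0,0,0, 0,0,0,0, 0,0,0,0]'
python3 -m inch '[0.44,-0.5,0,0, 0.49,-0.46,0,0, 0.54,-0.4,0,0, 0.57,-0.34,0,0, 0.61,-0.28,0,0]'; python3 -m inch '[0.63,-0.22,0,0, 0.65,-0.15,0,0, 0.67,-0.08,0,0, 0.67,-0.01,0,0, 0.67,0.06,0,0]'; python3 -m inch '[0,0,0,0, 0,0,0,0, 0,0,0,0, 0,0,0,0, 0,0,0,0]'
python3 - <<'E'
from workcell import eyes
import cv2
cv2.imwrite("pics/w4.png",eyes.read_camera("wrist")[:,:,::-1])
E
```

```text
clock: 4.83
tcp_pos: [0.4983, 0.0549, 0.0524]
orientation: [0.0, 1.0, -0.001, 0.0]
wrist_force: [-0.3, -2.5, 0.5]
finger_gap: -0.0002
grip_force: 1.0
clock: 5.25
tcp_pos: [0.5118, 0.0834, 0.0522]
orientation: [-0.002, 1.0, 0.002, -0.0]
wrist_force: [0.2, -0.8, 0.3]
finger_gap: -0.0002
grip_force: 0.0
clock: 5.67
tcp_pos: [0.5114, 0.0817, 0.0522]
orientation: [-0.001, 1.0, 0.001, -0.0]
wrist_force: [0.1, 0.1, -1.1]
finger_gap: -0.0001
grip_force: 0.0
clock: 6.08
tcp_pos: [0.5352, 0.0936, 0.0517]
orientation: [-0.006, 1.0, 0.009, -0.003]
wrist_force: [-10.6, 7.8, 7.5]
finger_gap: -0.0002
grip_force: 6.0
clock: 6.5
tcp_pos: [0.5703, 0.0997, 0.0518]
orientation: [-0.011, 1.0, 0.012, -0.001]
wrist_force: [-5.0, 15.9, 1.2]
finger_gap: 0.0003
grip_force: 8.1
clock: 6.92
tcp_pos: [0.5706, 0.0996, 0.0519]
orientation: [-0.011, 1.0, 0.012, -0.001]
wrist_force: [-1.2, 16.2, -2.0]
finger_gap: 0.0002
grip_force: 7.9
```

View pics/w4.png

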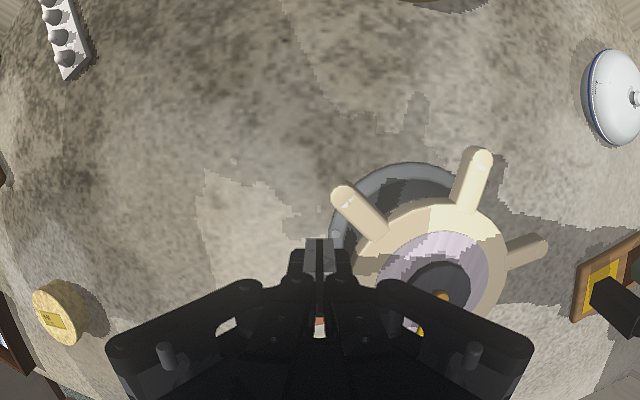

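```bash
python3 - <<'E'
from workcell import get_state
s=get_state()
for k in("joint_pos","tau","tcp_pos","orientation","wrist_force","ft_torque"): print(k,s[k].round(4))
E
python3 -m inch '[0,-0.3,0,0, 0,-0.3,0,0, 0,-0.2,0,0, 0,0,0,0, 0,0,0,0]'
```

```text
joint_pos [ 0.0236  0.4449 -0.2506  0.8762  0.0213  3.1411]
tau [ -9.1347 -51.9856  26.6279  -0.3142  -4.4778  -0.086 ]
tcp_pos [0.5705 0.0996 0.0519]
orientation [-1.060e-02  9.999e-01  1.200e-02 -6.000e-04]
wrist_force [-0.9893 15.9655 -1.5004]
ft_torque [ 3.0783  0.233  -0.0184]
clock: 7.38
tcp_pos: [0.5706, 0.1, 0.0521]
orientation: [-0.008, 1.0, 0.014, -0.001]
wrist_force: [-1.6, 6.5, -1.6]
finger_gap: 0.0001
grip_force: 3.0
```

Joint 6 has reached its range end, which blocked the motion and let the finger lean on the disc. I'll turn the tool back and re-centre it in the gap.

```bash
python3 -m inch '[0,-0.1,0,-0.1, 0,0,0,-0.1, 0,0,0,-0.1, 0,0,0,0, 0,0,0,0]'
python3 - <<'E'
from workcell import get_state
import numpy as np
from scipy.spatial.transform import Rotation as R
s=get_state();q=s["orientation"];r=R.from_quat([*q[1:],q[0]])
print(s["joint_pos"].round(3)[5],r.as_matrix().round(3),"to gap centre, tool cm:",r.inv().apply(np.array([.571,.1084,.052])-s["tcp_pos"])*100)
E
```

```text
clock: 7.8
tcp_pos: [0.57, 0.1008, 0.0521]
orientation: [-0.008, 0.987, 0.163, 0.0]
wrist_force: [-2.4, 6.2, -1.2]
finger_gap: -0.0002
grip_force: 2.6
2.842 [[ 0.947  0.321 -0.002]
 [ 0.321 -0.947  0.017]
 [ 0.003 -0.017 -1.   ]] to gap centre, tool cm: [ 0.34209853 -0.68657267  0.02385871]
```

```bash
python3 -m inch '[0.1,-0.2,0,0, 0.1,-0.2,0,0, 0.1,-0.3,0,0, 0.05,-0.2,0,0, 0,0,0,0]';  python3 -m inch '[0,0,0,0, 0,0,0,0, 0,0,0,0, 0,0,0,0, 0,0,0,0]'
python3 - <<'E'
from workcell import get_state, eyes
import numpy as np, cv2
from scipy.spatial.transform import Rotation as R
s=get_state();q=s["orientation"];r=R.from_quat([*q[1:],q[0]])
print("to gap centre, tool cm:",r.inv().apply(np.array([.571,.1084,.052])-s["tcp_pos"])*100)
a=np.radians(81.9-6*np.arange(11)); w=6.4*np.c_[np.cos(a),np.sin(a),0*a]; print(r.inv().apply(np.diff(w,axis=0)).round(2)[:,:2].tolist())
cv2.imwrite("pics/w5.png",eyes.read_camera("wrist")[:,:,::-1])
E
```

```text
clock: 8.22
tcp_pos: [0.5716, 0.1097, 0.0529]
orientation: [-0.007, 0.987, 0.163, 0.001]
wrist_force: [-0.4, -0.3, 0.0]
finger_gap: -0.0001
grip_force: 0.0
clock: 8.63
tcp_pos: [0.5712, 0.1094, 0.0527]
orientation: [-0.007, 0.987, 0.163, 0.001]
wrist_force: [-0.2, -0.5, 0.2]
finger_gap: 0.0001
grip_force: 0.0
to gap centre, tool cm: [-0.05070156  0.0935345   0.06527316]
[[0.58, 0.33], [0.54, 0.39], [0.5, 0.45], [0.45, 0.5], [0.4, 0.54], [0.34, 0.58], [0.27, 0.61], [0.21, 0.64], [0.14, 0.65], [0.07, 0.67]]
```

View pics/w5.png

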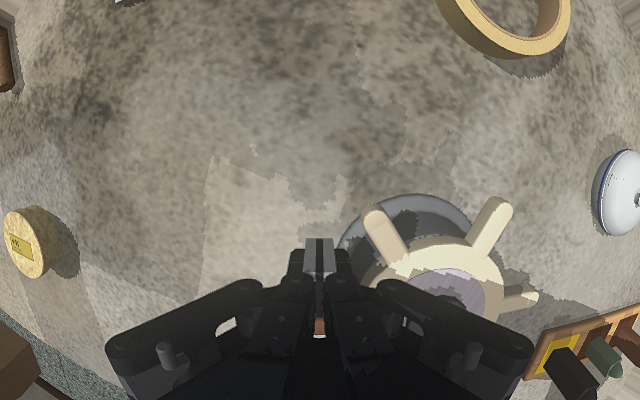

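Free of contact, in the gap with the brown tooth behind and a cream tooth ahead. Three clicks done, so this is the last one.

```bash
python3 -m inch '[0.58,0.38,0,0, 0.54,0.42,0,0, 0.5,0.45,0,0, 0.45,0.5,0,0, 0.4,0.54,0,0]'; python3 -m inch '[0.34,0.58,0,0, 0.27,0.61,0,0, 0.21,0.64,0,0, 0.14,0.65,0,0, 0.07,0.67,0,0]';python3 -m inch '[0,0,0,0, 0,0,0,0, 0,0,0,0, 0,0,0,0, 0,0,0,0]'
```

```text
clock: 9.1
tcp_pos: [0.6019, 0.0956, 0.052]
orientation: [-0.007, 0.987, 0.163, 0.0]
wrist_force: [-2.5, 1.0, 0.5]
finger_gap: -0.0003
grip_force: 1.1
clock: 9.52
tcp_pos: [0.6229, 0.0684, 0.0523]
orientation: [-0.007, 0.987, 0.162, 0.002]
wrist_force: [0.0, -0.2, 0.9]
finger_gap: 0.0002
grip_force: 0.0
clock: 9.93
tcp_pos: [0.6216, 0.0696, 0.0521]
orientation: [-0.007, 0.987, 0.163, 0.001]
wrist_force: [-0.7, 0.9, -0.3]
finger_gap: -0.0002
grip_force: 0.0
```

No contact force now. I'll lift straight up, move aside and check.

```bash
python3 -m inch '[0,0,-1,0, 0,0,-1.5,0, 0,0,-2,0, 0,0,-2.5,0, 0,0,-3,0]' >/dev/null; python3 -m inch '[-1,-2,-2,0, -1,-2,-2,0, -1,-2,0,0, -1,-2,0,0, 0,0,0,0]'; python3 -m inch '[0,0,0,0, 0,0,0,0, 0,0,0,0, 0,0,0,0, 0,0,0,0]'
python3 - <<'E'
from workcell import eyes
import cv2,numpy as np
a=eyes.read_camera("scene")[155:240,290:415]; b=eyes.read_camera("wrist")
a=cv2.resize(a,(588,400),interpolation=cv2.INTER_CUBIC)
cv2.imwrite("pics/w6.png",cv2.resize(np.hstack([a,b]),(800,261))[:,:,::-1])
E
```

```text
clock: 10.77
tcp_pos: [0.5555, 0.1327, 0.1948]
orientation: [-0.008, 0.986, 0.164, 0.001]
wrist_force: [-0.7, 0.3, 0.7]
finger_gap: 0.0002
grip_force: 0.0
clock: 11.18
tcp_pos: [0.5587, 0.1296, 0.1927]
orientation: [-0.007, 0.987, 0.162, 0.001]
wrist_force: [-1.1, 0.1, 0.2]
finger_gap: -0.0
grip_force: 0.0
```

View pics/w6.png

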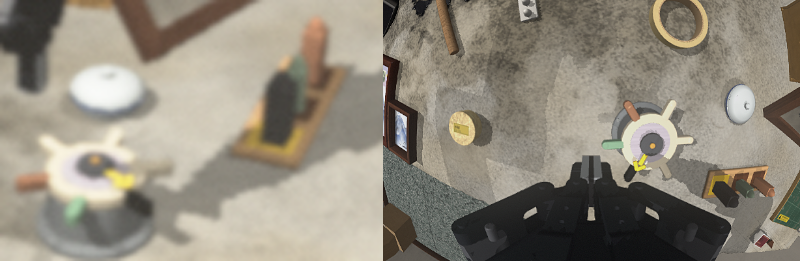

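The black tooth is under the yellow arrow, at (640,165) in the right half. Seals, tin and tape roll are in place and the arm is clear.

```bash
python3 -c "
from workcell import env
print(env.hand_in())"
```

```text
the job is handed in; nothing more can be done
None
```

The black seal stood on the yellow square, so I pushed the dial four clicks clockwise: the black tooth is set under the arrow, the finger is clear, and the job was handed in at about 11 s (during click three joint 6 hit its range end and the finger leaned on the wheel disc with about 16 N, then I freed it).

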